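# Shake the last stubs out of the upturned cleaning jar

## Robot

A 6-joint arm with a two-finger parallel gripper is mounted at the origin on the work surface. World frame = base frame: x ahead of the robot, y to its left, z up, the work surface at z = 0. Lengths are in mm, angles in rad, forces in N, time in s.
With the tool pointing down it reaches from about 275 to 850 mm from the base axis. Payload 5.2 kg.
Tool frame: the origin (TCP) lies midway between the tips of the shut fingers; the grasp point (between the pads) lies 19 mm behind it (bot.grip_depth is the distance from the TCP to the grasp point, in mm); y points along the fingers, x is the direction in which the jaws open and shut, and the axes are right-handed (so a half turn about y gives the same grasp; the last joint's range is limited). The gripper opens to 85 mm and grips with 20 to 120 N. Pads are 22 mm wide; open, the fingers measure 114 mm over their backs; the gripper's body (76 mm by 85 mm) begins 54 mm behind the grasp point. The pads swing forward as they close: fully open they stand 13 mm farther back than shut.
Start: joints at [0.967, 0.259, 1.535, -0, 1.348, -0.203], TCP at [214.564, 506.426, 231.31] pointing down, gripper open.
Joint ranges: [-3.14, 3.14], [-0.91, 2.08], [0.19, 2.58], [-1.22, 4.36], [0.22, 2.71], [-3.12, 3.12]. Speed limits (rad/s): [2.57, 2.57, 3.14, 3.14, 3.14, 3.14].

## Interface

Orientations are given as a unit quaternion [w, x, y, z].
In Python, from bench import bot gives the robot as it stands.
- The arm moves only by the shell command python3 -m handwheel 'ROWS' [FORCE]. ROWS is JSON, a list that holds one entry, the list of rows, each a list of 7 numbers: the shift along the tool's x, y, z in units of 25 mm (1.0 is 25 mm), then the turn, a rotation vector about the tool's x, y, z in degrees, then the closure in counts, from 0 (fully open) to 255 (shut). In form: [[[dx, dy, dz, ax, ay, az, grip], ...]]. A call has 1 to 10 rows; each row is the pose to reach, as a shift and turn from the pose commanded when the call began, along the tool's axes at that moment; what a row does not reach only later rows make up. A row lasts 1/8 s, in which the tool goes at most 62.5 mm and 10.7 degrees, less where a joint would pass 70% of its speed; a pose out of reach is approached as far as the arm can. A call with a gripper value outside its range is refused whole. The fingers move at their own pace and stop on an object; FORCE is the grip in N (left out, the last holds). Time passes only in rows, so rows that repeat a pose let the fingers close. It gives the time, the measured TCP pose, the force and the opening at its end, in the units of the state.
- bot.get_obs(): the state, without advancing time (a new reading comes with each control period).
- bot.read_camera(name): name is "scene" or "side" or "wrist"; returns a dict with "image" (420x560x3 uint8, blue, green, red), "fx", "fy", "cx", "cy" (pixels), "dist" ([k1, k2, p1, p2, k3] as OpenCV has them; the pictures are not rectified), "rvec" (rotation vector, rad) and "tvec" (3), from world to camera coordinates, as OpenCV has them. Camera axes: x right, y down, z forward; pixel columns grow to the right and rows downward; lengths in mm; the calibration is good to about 2 mm. A picture is of the moment at which its call begins. There is no depth.
- bot.job_done(): hands the job in, once; it reports no verdict.
Trained networks look in a picture, given as the dict that the camera call returned (one of the last four; its "shot" number tells which), for a name from the list of things; names that differ only in an ending like _2 or _b are one class to them, and where a whole thing is asked for, a point or a joint stands for the part that bears it (a point fixed in the world has none). Each returns a list of dicts, best first, with "conf" (0 to 1); they miss things now and then, are a little off and sometimes report something else, mostly with a low value. They report only what shows in the picture. A call takes as long as a camera call. They do not tell look-alikes from the thing itself.
- bot.masks_of(thing, picture): "region" (420x560 bool, what is visible of it) and "rect" ([left, top, right, bottom] in pixels, round what is visible of it).
The state is a dict: "clock": time; "joint_positions": joint angles; "dq": joint speeds; "joint_torque": joint torques, N m; "ee_pos": TCP position; "tool_rot": TCP orientation; "ft_force": force on the tool from outside, world axes, zero at the start; "ft_torque": the same for the moment, N m; "opening": finger opening in mm.
Only numpy, scipy, OpenCV 4.12 (cv2) and the standard library are available. Lean on these libraries where they do the work, as an engineer would, in place of code of your own. Each camera call takes 0.05 s, during which the arm holds its last target.

## Task

Two small steel stubs are still caught inside the tall upturned aluminium jar, the one with the round grip foot on top. Lift it straight up with both stubs still in it, carry it over the plain undivided steel tray and rock or shake it mouth-down there, without resting it on the tray, until it stops getting lighter and both stubs lie in the tray. Then stand the jar mouth-down on the bench again, back where it stood to within about 4 cm.

Things in the scene. Friction and masses are not known exactly. Their poses are not given: they have to be found in the camera images.
- jar: Bare-aluminium jar, 0.28 to 0.42 kg, 105 mm tall, standing mouth-down. Origin: centre of its mouth, z up. From the mouth up: neck 56 mm outside, 48 mm inside diameter, 0-10 mm; body 88 mm (82 inside), 10-65 mm; solid round grip foot 40 mm, 65-105 mm. Bystander jars: squat (88 wide but only 62 tall) with the same foot; slim (44 wide, 100 tall) without foot.
- tray: Plain open steel tray without dividers, fixed to the bench, 150 (its x) by 130 (its y) by 36 mm high, walls and floor 4 mm. Origin: centre of its underside, z up. A tray of the same outside size with dividers stands nearby and is not to be used.
- stub1: Dark steel cylinder, 20 mm diameter, 20 mm long, 45 to 54 g; origin: centre of one end. Starts unseen in the jar, on the flat inner shoulder (14 mm up) round a 44 mm opening. Calm carrying keeps it there; rocking the jar 45 degrees to one side, then to the other, a few times, makes it slide off and out (from the raised side; on the lowered side it stays).
- stub2: The second stub, the same as the first; also starts on the shoulder inside the jar, on another side. A stub that has tipped over may roll round the jar's wall from side to side: then rock in another direction, 40 degrees or more away.
Not all that is in view belongs to the job. Leave any blue look-alike of the jar alone.

How it is judged:
By the outcome, as a careful person would: the job done as asked, in the order asked, and still so for the second after the job is handed in, with the robot touching nothing.
It also fails if it takes over 72 s, if anything falls off the work surface, if the arm or the gripper's body presses on something with over 40 N, if the wrist force passes 120 N, or if a joint passes its speed limit or range.

## Working session

There is one attempt and no reset: what is moved stays moved. The work goes in short steps, Python scripts to look and compute and a shell command to move; the robot and the scene stay as the last step left them, time stands still between calls to the robot, and variables do not carry over. Pictures are saved under pics/ and viewed, and the job is handed in when it is done.

```bash
ls; mkdir -p pics; cat > h.py <<'E'
import numpy as np, cv2
from bench import bot
from scipy.spatial.transform import Rotation as R
def K(p): return np.array([[p['fx'],0,p['cx']],[0,p['fy'],p['cy']],[0,0,1.]]),np.array(p['dist'],float)
def ray(p,uv):
    k,d=K(p); n=cv2.undistortPoints(np.array([[uv]],float),k,d)[0,0]
    Rm=cv2.Rodrigues(np.array(p['rvec'],float))[0]; t=np.array(p['tvec'],float).ravel()
    return -Rm.T@t, Rm.T@np.array([n[0],n[1],1.])
def at_z(p,uv,z):
    c,v=ray(p,uv); return c+v*(z-c[2])/v[2]
def proj(p,X):
    k,d=K(p); return cv2.projectPoints(np.array(X,float).reshape(-1,1,3),np.array(p['rvec'],float),np.array(p['tvec'],float),k,d)[0].reshape(-1,2)
def Rt():
    q=bot.get_obs()['tool_rot']; return R.from_quat([q[1],q[2],q[3],q[0]])
def pr():
    o=bot.get_obs(); print(o['clock'],np.round(o['ee_pos'],1),np.round(o['tool_rot'],4),np.round(o['ft_force'],2),np.round(o['ft_torque'],3),o['opening'],np.round(o['joint_positions'],3))
E
cat > a.py <<'E'
from h import *
pr(); print(Rt().as_matrix().round(3))
for n in ['scene','side','wrist']:
    p=bot.read_camera(n); im=p['image'].copy(); cv2.imwrite(f'pics/{n}0.png',im)
    print(n,p['fx'],np.round(ray(p,(280,210)),2))
    for t in ['jar','tray','stub1']:
        for m in bot.masks_of(t,p): print(t,round(m['conf'],2),np.round(m['rect']),m['region'].sum())
E
python3 a.py
```

```text
pics
0.0 [214.3 506.  230.5] [-0.5893  0.5898  0.3898 -0.3911] [-0.08 -0.15 -1.3 ] [-0.02   0.038 -0.004] 85.6361491281404 [ 0.967  0.259  1.536 -0.     1.348 -0.203]
[[ 0.39  -0.001 -0.921]
 [ 0.921 -0.002  0.39 ]
 [-0.002 -1.     0.   ]]
scene 402.58997858051674 [[ 1.07015e+03 -3.38280e+02  7.44070e+02]
 [-5.70000e-01  3.40000e-01 -7.50000e-01]]
jar 0.96 [249. 198. 294. 249.] 1551
jar 0.89 [211. 170. 250. 221.] 1429
jar 0.82 [152. 178. 195. 224.] 1400
tray 0.83 [342. 132. 412. 187.] 2301
side 404.8172999709145 [[ 3.5167e+02  5.3631e+02  7.0179e+02]
 [ 1.8000e-01 -6.4000e-01 -7.5000e-01]]
jar 0.7 [338. 136. 374. 188.] 1462
jar 0.62 [302. 170. 340. 219.] 1575
jar 0.6 [246. 166. 282. 222.] 1628
tray 0.57 [183. 328. 294. 418.] 7717
wrist 365.5151409126087 [[ 1.5494e+02  5.3124e+02  3.7355e+02]
 [ 2.5000e-01 -1.0000e-01 -9.6000e-01]]
tray 0.75 [195. 353. 251. 378.] 166
```

View pics/scene0.png

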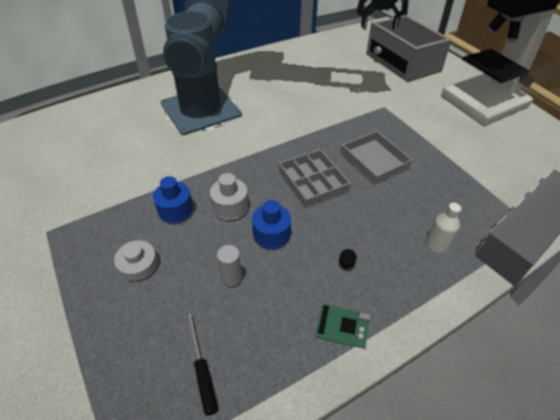

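View pics/side0.png

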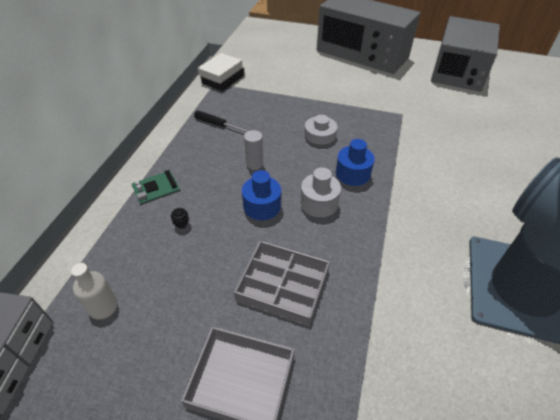

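View pics/wrist0.png

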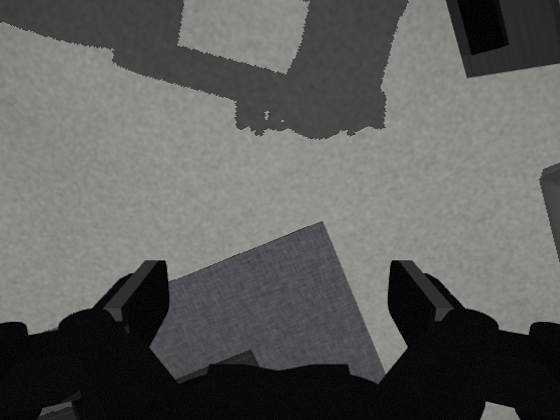

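```bash
cat > b.py <<'E'
from h import *
from scipy.optimize import least_squares
a=np.linspace(0,2*np.pi,60,endpoint=False)
ring=lambda r,z:np.c_[r*np.cos(a),r*np.sin(a),0*a+z]
M=np.vstack([ring(28,0),ring(28,10),ring(44,10),ring(44,65),ring(20,65),ring(20,105)])
P={n:bot.read_camera(n) for n in ['scene','side']}
want={'scene':(229,197),'side':(320,192)}
rects={}
for n,p in P.items():
    for m in bot.masks_of('jar',p):
        r=m['rect']; 
        if r[0]<want[n][0]<r[2] and r[1]<want[n][1]<r[3]:
            ys,xs=np.where(m['region']); print(n,m['conf'],r,xs.min(),xs.max(),ys.min(),ys.max(),ys.max()); rects[n]=np.array(r,float)
def rect(p,X): u=proj(p,X); return np.r_[u.min(0),u.max(0)]
f=lambda v:np.concatenate([rect(P[n],M+v)-rects[n]-[0,0,0,0] for n in rects])
s=least_squares(f,[350,200,0]); print('jar',s.x.round(1),s.fun.round(1))
# tray
TM=np.array([[sx*75,sy*65,z] for z in (0,36) for sx in(-1,1) for sy in (-1,1)],float)
tr={}
for n,w in (('scene',(376,157)),('side',(240,376))):
    for m in bot.masks_of('tray',P[n]):
        r=m['rect']; print(n,m['conf'],r)
        if r[0]<w[0]<r[2] and r[1]<w[1]<r[3]: tr[n]=m['region']
np.savez('tr.npz',**tr)
def mask(p,X):
    h=cv2.convexHull(proj(p,X).astype(np.float32)); z=np.zeros((420,560),np.uint8); cv2.fillConvexPoly(z,h.round().astype(np.int32),1); return z
# rect + moments fit
def mom(z):
    m=cv2.moments(z.astype(np.uint8),True); return np.array([m['m10']/m['m00'],m['m01']/m['m00']])
best=None
c0=at_z(P['side'],mom(tr['side']) if 'side' in tr else (240,376),15); print('c0',c0)
from scipy.optimize import minimize
def T(v): c,s_=np.cos(v[2]),np.sin(v[2]); return TM@np.array([[c,-s_,0],[s_,c,0],[0,0,1]]).T+[v[0],v[1],0]
def cost(v):
    t=0
    for n in tr:
        z=mask(P[n],T(v))>0; t+=1-(z&tr[n]).sum()/(z|tr[n]).sum()
    return t
for th in np.arange(0,np.pi,np.pi/6):
    r=minimize(cost,[c0[0],c0[1],th],method='Nelder-Mead',options=dict(initial_simplex=[[c0[0],c0[1],th],[c0[0]+15,c0[1],th],[c0[0],c0[1]+15,th],[c0[0],c0[1],th+.3]]))
    print(th.round(2),r.fun.round(3),r.x.round(3))
    if best is None or r.fun<best.fun: best=r
for n in P:
    im=P[n]['image'].copy()
    for u in proj(P[n],T(best.x)): cv2.circle(im,tuple(int(q) for q in u),2,(0,0,255),-1)
    for u in proj(P[n],M+s.x): cv2.circle(im,tuple(int(q) for q in u),0,(0,255,0),-1)
    cv2.imwrite(f'pics/fit_{n}.png',im)
E
python3 b.py
```

```text
scene 0.64 [209.6, 170.9, 249.4, 221.2] 210 248 173 219 219
side 0.65 [302.5, 166.3, 339.1, 219.9] 301 340 167 217 217
jar [437.1 -99.2  -1.5] [ 0.1  1.  -1.4 -1.9 -2.8  1.7  1.4 -1.2]
scene 0.89 [340.5, 132.0, 415.1, 184.8]
side 0.91 [182.4, 327.7, 296.2, 419.0]
c0 [478.42254709 325.15865862  15.        ]
0.0 0.068 [4.75631e+02 3.26590e+02 4.00000e-03]
0.52 0.068 [4.76845e+02 3.26707e+02 9.00000e-03]
1.05 0.308 [475.154 331.621   1.468]
1.57 0.313 [477.865 334.981   1.55 ]
2.09 0.305 [474.788 334.833   1.581]
2.62 0.059 [475.897 326.951   3.16 ]
```

View fits.

```bash
cd pics; python3 -c "
import cv2,numpy as np
a=cv2.imread('fit_scene.png')[120:280,140:440];b=cv2.imread('fit_side.png')[120:420,160:460]
cv2.imwrite('c1.png',np.hstack([cv2.resize(a,(500,267)).copy() if 0 else cv2.copyMakeBorder(cv2.resize(a,None,fx=1.3,fy=1.3),0,600-208,0,0,0),cv2.resize(b,None,fx=1.3,fy=2)[:600]]))"
```

```text
(no output)
```

View pics/c1.png

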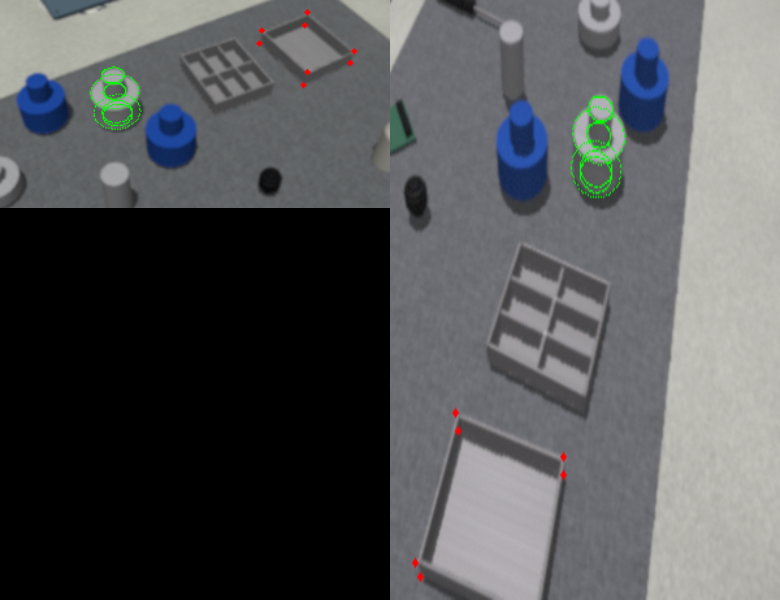

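```bash
cat > c.py <<'E'
from h import *
P={n:bot.read_camera(n) for n in ['scene','side']}
def tri(a,b):
    (c1,v1),(c2,v2)=ray(P['scene'],a),ray(P['side'],b)
    t=np.linalg.lstsq(np.c_[v1,-v2],c2-c1,rcond=None)[0]; p,q=c1+v1*t[0],c2+v2*t[1]; return ((p+q)/2).round(1),np.linalg.norm(p-q).round(1)
print('jar top',tri((227,179),(321,172)))
print('blue1',tri((168,182),(357,145)))
print('blue2',tri((271,206),(261,176)))
print('slim',tri((229,251),(254,136)))
print('divtray',tri((313,176),(283,283)))
E
python3 c.py
```

```text
jar top (array([ 441.4, -102. ,  105.8]), np.float64(2.6))
blue1 (array([ 380.5, -221.6,  101.7]), np.float64(0.6))
blue2 (array([562. , -55.2, 103.9]), np.float64(3.0))
slim (array([ 621.8, -184.4,  100.5]), np.float64(3.7))
divtray (array([457.2, 131.8,  17.3]), np.float64(0.4))
```

```bash
cat >> h.py <<'E'
def to(tgt,az=None):
    "shift in 25mm units, turn deg, to bring TCP to tgt with tool y down and tool x at azimuth az(deg)"
    o=bot.get_obs(); r=Rt(); d=r.inv().apply(np.array(tgt)-o['ee_pos'])/25
    if az is None: t=[0,0,0]
    else:
        a=np.radians(az); x=np.array([np.cos(a),np.sin(a),0]); y=np.array([0,0,-1.]); z=np.cross(x,y)
        t=(r.inv()*R.from_matrix(np.c_[x,y,z])).as_rotvec(degrees=True)
    print(np.round(d,2),np.round(t,1))
E
python3 -c "
from h import *
to((440,-100,190),-13)"
```

```text
[-18.82   1.65 -17.77] [-0. 80.  0.]
```

```bash
python3 -m handwheel '[[[-1.9,0.1,-1.8,0,8,0,0],[-3.8,0.3,-3.6,0,16,0,0],[-5.7,0.5,-5.4,0,24,0,0],[-7.6,0.7,-7.2,0,32,0,0],[-9.5,0.8,-8.9,0,40,0,0],[-11.3,1,-10.7,0,48,0,0],[-13.2,1.2,-12.5,0,56,0,0],[-15.1,1.4,-14.3,0,64,0,0],[-17,1.5,-16.1,0,72,0,0],[-18.8,1.65,-17.8,0,80,0,0]]]'
cat > w.py <<'E'
from h import *
import sys
pr(); p=bot.read_camera('wrist'); cv2.imwrite(f'pics/{sys.argv[1]}.png',p['image'])
for m in bot.masks_of('jar',p): print(m['conf'],np.round(m['rect']))
print(proj(p,[[439,-101,105],[439,-101,65]]).round())
E
python3 w.py w1
```

```text
clock: 2.25
ee_pos: [433.2, -80.1, 191.7]
tool_rot: [-0.702, 0.702, -0.081, 0.082]
ft_force: [0.4, 0.4, -0.4]
opening: 85.3
2.25 [433.2 -80.1 191.7] [-0.7023  0.7024 -0.0812  0.0821] [ 0.37  0.42 -0.41] [ 0.023 -0.017  0.004] 85.32642402967656 [-0.437  0.093  1.842  0.     1.205 -0.206]
0.76 [205. 291. 307. 370.]
0.58 [240. 153. 351. 273.]
0.57 [368.  57. 506. 186.]
[[293. 238.]
 [291. 220.]]
```

View pics/w1.png

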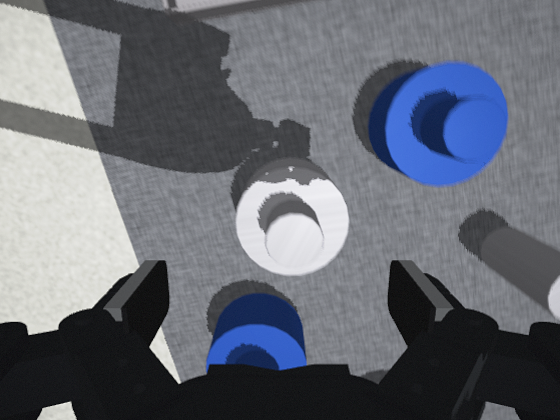

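```bash
python3 -c "
from h import *
p=bot.read_camera('wrist')
print(at_z(p,(294.5,241),105),at_z(p,(292,218),65))
to((439.5,-102,125),-13);to((439.5,-102,71),-13);pr()"
```

```text
[ 441.36760317 -106.82954586  105.        ] [ 442.07811658 -103.18379349   65.        ]
[ 0.43  2.65 -0.77] [ 0.  -0.3 -0. ]
[ 0.43  4.81 -0.77] [ 0.  -0.3 -0. ]
2.4 [433.4 -80.7 191.2] [-0.7023  0.7025 -0.0816  0.0816] [-0.54  0.88  0.23] [ 0.095 -0.    -0.071] 85.11576358763816 [-0.438  0.094  1.842 -0.     1.206 -0.206]
```

```bash
python3 -m handwheel '[[[0.2,1.0,-0.4,0,0,0,0],[0.48,2.0,-0.8,0,0,0,0],[0.48,2.45,-0.8,0,0,0,0],[0.48,2.45,-0.8,0,0,0,0]]]'
python3 w.py w2
```

```text
clock: 2.9
ee_pos: [439.1, -98.7, 129.8]
tool_rot: [0.703, -0.702, 0.08, -0.079]
ft_force: [-0.1, 0.2, 0.1]
opening: 85.3
2.9 [439.1 -98.7 129.8] [ 0.703  -0.7023  0.08   -0.0787] [-0.07  0.21  0.14] [-0.052 -0.011  0.019] 85.29257754143251 [-0.47   0.182  1.907  0.     1.055 -0.245]
0.93 [176. 311. 294. 380.]
0.92 [207. 140. 354. 296.]
0.88 [377.  11. 559. 178.]
[[278. 250.]
 [278. 225.]]
```

View pics/w2.png

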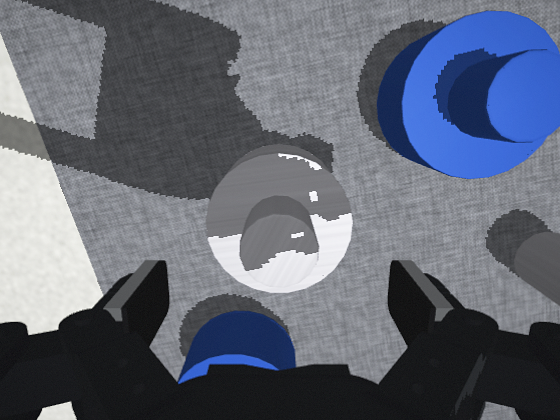

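```bash
python3 -c "
from h import *
p=bot.read_camera('wrist')
print(at_z(p,(280,250),105),at_z(p,(280,220),65))
to((440,-102,71),-13);pr()"
```

```text
[ 441.03509783 -102.48038119  105.        ] [441.91317297 -99.57551247  65.        ]
[ 0.01  2.4  -0.1 ] [0.  0.1 0.1]
3.05 [440.3 -99.5 131.1] [-0.7025  0.7028 -0.079   0.08  ] [-0.65 -0.06  0.05] [ 0.013 -0.003 -0.046] 85.43746167875815 [-0.47   0.181  1.905  0.     1.054 -0.245]
```

```bash
python3 -m handwheel '[[[0,0.8,-0.1,0,0,0,0],[0,1.7,-0.1,0,0,0,0],[0,2.3,-0.1,0,0,0,0],[0,2.52,-0.1,0,0,0,0],[0,2.52,-0.1,0,0,0,0]]]' 90
python3 -c "
from h import *
pr()"
```

```text
clock: 3.68
ee_pos: [439.6, -102.4, 67.6]
tool_rot: [-0.703, 0.703, -0.08, 0.08]
ft_force: [-0.0, -0.6, 0.0]
opening: 85.5
3.675 [ 439.6 -102.4   67.6] [-0.7025  0.7026 -0.0796  0.0799] [-0.01 -0.58  0.02] [-0.017  0.016  0.024] 85.47301465684649 [-0.477  0.273  1.978  0.     0.891 -0.251]
```

```bash
python3 -m handwheel '[[[0,0,0,0,0,0,100],[0,0,0,0,0,0,120],[0,0,0,0,0,0,130],[0,0,0,0,0,0,140],[0,0,0,0,0,0,160],[0,0,0,0,0,0,200],[0,0,0,0,0,0,255],[0,0,0,0,0,0,255]]]' 90
python3 -c "
from h import *
pr()"
```

```text
clock: 4.68
ee_pos: [438.9, -102.4, 67.7]
tool_rot: [-0.703, 0.703, -0.08, 0.08]
ft_force: [-3.8, 1.1, 7.8]
opening: 38.3
4.675 [ 438.9 -102.4   67.7] [-0.7026  0.7026 -0.08    0.0796] [-3.83  1.15  7.81] [ 0.122  0.457 -0.103] 38.32816916087726 [-0.477  0.272  1.978 -0.     0.892 -0.251]
```

```bash
python3 -m handwheel '[[[0,-0.1,0,0,0,0,255],[0,-0.4,0,0,0,0,255],[0,-0.8,0,0,0,0,255],[0,-1.3,0,0,0,0,255],[0,-1.7,0,0,0,0,255],[0,-1.9,0,0,0,0,255],[0,-2,0,0,0,0,255],[0,-2,0,0,0,0,255],[0,-2,0,0,0,0,255]]]' 90
python3 -c "
from h import *
pr()
for i in range(2): print(bot.get_obs()['ft_force'])
for n in ['scene','side','wrist']:
    p=bot.read_camera(n); cv2.imwrite(f'pics/lift_{n}.png',p['image'][100:320,100:460] if n!='wrist' else p['image'])
    pr()
"
```

```text
clock: 5.8
ee_pos: [439.1, -102.3, 116.8]
tool_rot: [0.703, -0.702, 0.08, -0.08]
ft_force: [0.4, -0.5, -4.7]
opening: 38.0
5.8 [ 439.1 -102.3  116.8] [ 0.7027 -0.7025  0.0801 -0.0796] [ 0.42 -0.46 -4.71] [ 0.048 -0.022 -0.017] 38.03438780608603 [-0.477  0.2    1.923 -0.     1.02  -0.251]
[ 0.41579129 -0.4604706  -4.71042761]
[ 0.41579129 -0.4604706  -4.71042761]
5.85 [ 439.1 -102.3  116.8] [ 0.7027 -0.7025  0.0801 -0.0795] [ 0.4  -0.41 -5.06] [-0.043 -0.017 -0.044] 38.34713238625329 [-0.477  0.2    1.922 -0.     1.02  -0.251]
5.9 [ 439.1 -102.3  116.8] [ 0.7027 -0.7025  0.0801 -0.0796] [ 0.51 -0.23 -4.99] [ 0.001 -0.045  0.045] 38.20866102234917 [-0.477  0.2    1.922 -0.     1.02  -0.251]
5.95 [ 439.1 -102.3  116.8] [ 0.7027 -0.7025  0.08   -0.0796] [ 0.01  0.47 -4.65] [ 0.007 -0.06  -0.019] 38.40947814725715 [-0.477  0.2    1.922 -0.     1.02  -0.251]
```

View pics/lift_side.png

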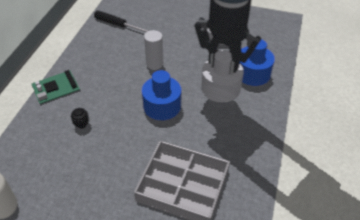

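View pics/lift_wrist.png

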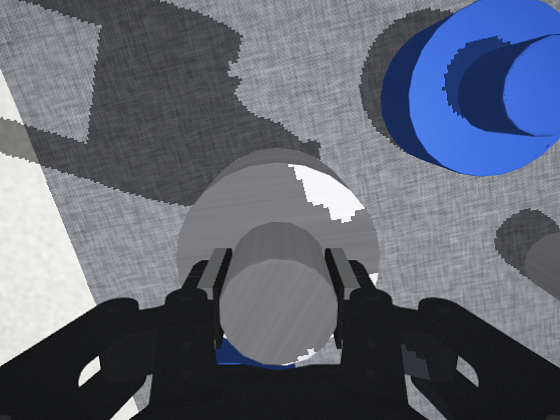

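```bash
python3 -m handwheel '[[[0,-0.3,0,0,0,0,255],[0,-0.8,0,0,0,0,255],[0,-1.4,0,0,0,0,255],[0,-2,0,0,0,0,255],[0,-2.4,0,0,0,0,255],[0,-2.5,0,0,0,0,255],[0,-2.5,0,0,0,0,255]]]' 90
python3 -c "
from h import *
pr()
to((476,327,180),34.5)
to((460,130,180),10)
"
```

```text
clock: 6.82
ee_pos: [439.2, -102.4, 179.6]
tool_rot: [-0.703, 0.703, -0.08, 0.08]
ft_force: [-0.1, 0.4, -5.7]
opening: 38.4
6.825 [ 439.2 -102.4  179.6] [-0.7026  0.7026 -0.0798  0.0798] [-0.11  0.41 -5.67] [0.004 0.059 0.002] 38.39091216032367 [-0.477  0.125  1.838 -0.     1.179 -0.251]
[-2.420e+00 -1.000e-02  1.707e+01] [ -0.  -47.5  -0. ]
[-1.27 -0.01  9.24] [  0. -23.  -0.]
```

```bash
python3 -m handwheel '[[[-0.02,0,0.17,0,-0.5,0,255],[-0.1,0,0.68,0,-1.9,0,255],[-0.2,0,1.5,0,-4.3,0,255],[-0.36,0,2.6,0,-7.1,0,255],[-0.5,0,3.6,0,-10,0,255],[-0.65,0,4.6,0,-12.8,0,255],[-0.8,0,5.6,0,-15.7,0,255],[-0.95,0,6.6,0,-18.5,0,255],[-1.1,0,7.6,0,-21.4,0,255],[-1.2,0,8.4,0,-23.5,0,255]]]' 90
python3 -c "
from h import *
pr()
to((476,327,180),34.5)
"
```

```text
clock: 8.07
ee_pos: [456.6, 110.9, 179.3]
tool_rot: [0.704, -0.704, -0.066, 0.066]
ft_force: [0.4, -0.2, -5.4]
opening: 38.1
8.075 [456.6 110.9 179.3] [ 0.7042 -0.7038 -0.0658  0.0664] [ 0.42 -0.16 -5.36] [-0.062 -0.018 -0.001] 38.126264639435405 [-0.     0.159  1.797  0.     1.187 -0.188]
[ 2.37 -0.02  8.35] [ -0.  -23.8  -0. ]
```

```bash
python3 -m handwheel '[[[0.25,0,0.9,0,-2.5,0,255],[0.55,0,1.9,0,-5.4,0,255],[0.8,0,2.9,0,-8.2,0,255],[1.1,0,3.9,0,-11,0,255],[1.4,0,4.9,0,-14,0,255],[1.7,0,5.9,0,-16.8,0,255],[1.95,0,6.8,0,-19.4,0,255],[2.15,0,7.6,0,-21.6,0,255],[2.3,0,8.1,0,-23.2,0,255],[2.37,0,8.35,0,-23.8,0,255]]]' 90
cat > f.py <<'E'
from h import *
import sys
pr(); F=[]
for i in range(int(sys.argv[2]) if len(sys.argv)>2 else 1):
  for n in ['scene','side']:
    p=bot.read_camera(n); F.append(bot.get_obs()['ft_force'])
    if i==0:
        im=p['image']; im=im[60:260,250:520] if n=='scene' else im[220:420,100:370]
        S=im if n=='scene' else np.hstack([S,im])
print('F',np.mean(F,0).round(2),np.std(F,0).round(2))
cv2.imwrite(f'pics/{sys.argv[1]}.png',cv2.resize(S,None,fx=1.45,fy=1.45))
E
python3 f.py t0 3; python3 -c "
from h import *
to((476,327,180),34.5)"
```

```text
clock: 9.32
ee_pos: [477.1, 325.7, 179.4]
tool_rot: [-0.675, 0.676, 0.209, -0.209]
ft_force: [-0.1, 0.1, -3.9]
opening: 38.1
9.325 [477.1 325.7 179.4] [-0.6754  0.6755  0.209  -0.2094] [-0.09  0.1  -3.95] [-0.06   0.053 -0.03 ] 38.10376452920502 [ 0.406  0.347  1.543 -0.     1.252 -0.195]
F [ 0.1  -0.03 -5.18] [0.28 0.41 0.49]
[ 0.02 -0.01  0.12] [ 0.  -0.2 -0. ]
```

View pics/t0.png

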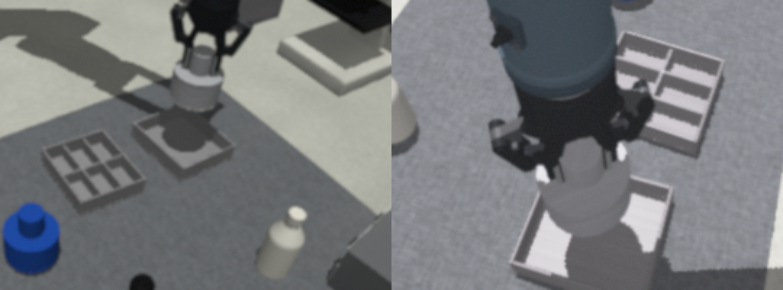

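```bash
python3 -m handwheel '[[[0,0.3,0,0,0,0,255],[0,0.8,0,0,0,0,255],[0,1.2,0,0,0,0,255],[0,1.45,0,0,0,0,255],[0,1.5,0,0,0,0,255],[0,1.5,0,0,0,0,255],[0,1.5,0,0,0,0,255]]]' 100
python3 f.py t1 6
python3 -m handwheel '[[[0.46,0.04,0,0,0,10,255],[0.92,0.16,0,0,0,20,255],[1.34,0.36,0,0,0,30,255],[1.72,0.63,0,0,0,40,255],[1.99,0.89,0,0,0,48,255],[1.99,0.89,0,0,0,48,255],[1.99,0.89,0,0,0,48,255]]]' 100
python3 f.py t2
```

```text
clock: 10.5
ee_pos: [477.6, 325.2, 142.6]
tool_rot: [0.676, -0.676, -0.209, 0.208]
ft_force: [-0.2, -0.2, -4.8]
opening: 38.0
10.5 [477.6 325.2 142.6] [ 0.6756 -0.6756 -0.209   0.2084] [-0.19 -0.25 -4.81] [0.005 0.031 0.026] 38.041361834981195 [ 0.405  0.379  1.591  0.     1.17  -0.194]
F [-0.02  0.08 -5.1 ] [0.55 0.42 0.36]
clock: 11.98
ee_pos: [518.7, 353.2, 120.0]
tool_rot: [-0.533, 0.702, -0.083, -0.465]
ft_force: [-0.4, 0.1, -3.0]
opening: 38.0
11.975 [518.7 353.2 120. ] [-0.533   0.7023 -0.0829 -0.4646] [-0.42  0.15 -2.99] [ 0.574 -0.865  0.018] 38.02319654178386 [ 0.474  1.073  0.637 -0.121  2.258 -0.162]
F [ 0.28  0.46 -4.2 ] [0.6  0.23 0.35]
```

View pics/t2.png

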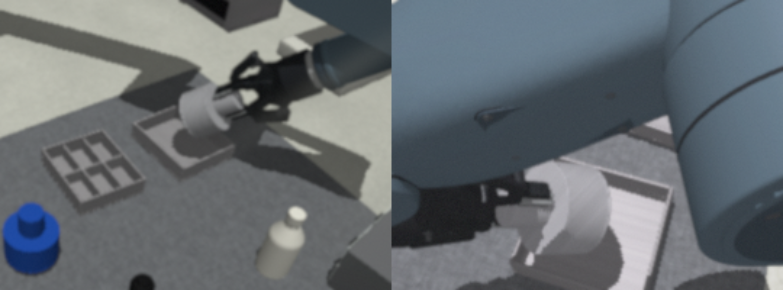

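```bash
python3 -m handwheel '[[[-0.46,0.04,0,0,0,-10,255],[-0.92,0.16,0,0,0,-20,255],[-1.34,0.36,0,0,0,-30,255],[-1.72,0.63,0,0,0,-40,255],[-2.05,0.96,0,0,0,-50,255],[-2.32,1.34,0,0,0,-60,255],[-2.52,1.76,0,0,0,-70,255],[-2.64,2.21,0,0,0,-80,255],[-2.68,2.68,0,0,0,-90,255],[-2.66,2.96,0,0,0,-96,255]]]' 100
python3 -m handwheel '[[[0,0,0,0,0,0,255],[0,0,0,0,0,0,255]]]' 100
python3 f.py t3
```

```text
clock: 13.32
ee_pos: [432.0, 329.1, 131.9]
tool_rot: [0.73, -0.543, -0.416, 0.007]
ft_force: [-0.3, 0.3, -4.7]
opening: 37.8
clock: 13.58
ee_pos: [434.5, 329.1, 130.6]
tool_rot: [0.729, -0.545, -0.414, 0.008]
ft_force: [-0.1, -0.4, -5.1]
opening: 37.8
13.575 [434.5 329.1 130.6] [ 0.7294 -0.5446 -0.4138  0.0078] [-0.07 -0.39 -5.12] [-0.556  0.559 -0.017] 37.83041469715382 [ 0.248  0.096  2.243  0.937  0.363 -1.208]
F [ 0.07 -0.18 -4.38] [0.06 0.08 0.92]
```

View pics/t3.png

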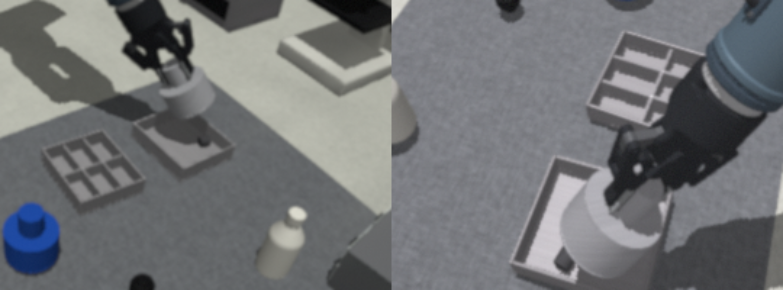

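```bash
cat > s.py <<'E'
from h import *
o=bot.get_obs(); y=Rt().as_matrix()[:,1]; print('tilt',np.degrees(np.arccos(-y[2])).round(1),'lean toward',np.round(-y,2),'mouth',(o['ee_pos']+67*y).round(1)); print(Rt().as_matrix().round(2))
a=np.radians(34.5); x=np.array([np.cos(a),np.sin(a),0]); yy=np.array([0,0,-1.]); z=np.cross(x,yy)
r=Rt().inv()*R.from_matrix(np.c_[x,yy,z]); t=r.as_rotvec(degrees=True); print('upright turn',t.round(1))
M=o['ee_pos']+67*y; M0=np.array([476,327,75.])
print('mouth err in tool units',(Rt().inv().apply(M0-M)/25).round(2))
for f in np.linspace(.2,1,5):
    rr=R.from_rotvec(t*f,degrees=True); d=(np.array([0,67,0])-rr.apply([0,67,0])+f*Rt().inv().apply(M0-M))/25; print(d.round(2),(t*f).round(1))
pr()
E
python3 s.py
```

```text
tilt 36.7 lean toward [-0.44 -0.41  0.8 ] mouth [464.2 356.6  76.2]
[[ 0.66  0.44 -0.61]
 [ 0.46  0.41  0.79]
 [ 0.59 -0.8   0.06]]
upright turn [-4.7  2.1 36.4]
mouth err in tool units [-0.27 -0.24 -1.23]
[ 0.29 -0.03 -0.2 ] [-0.9  0.4  7.3]
[ 0.57 -0.01 -0.41] [-1.9  0.8 14.6]
[ 0.84  0.05 -0.62] [-2.8  1.2 21.9]
[ 1.09  0.15 -0.83] [-3.7  1.7 29.2]
[ 1.33  0.29 -1.05] [-4.7  2.1 36.4]
13.675 [434.9 329.4 129.9] [ 0.7296 -0.5445 -0.4137  0.0083] [ 0.02 -0.1  -3.46] [-0.586  0.616  0.022] 38.11269843461575 [ 0.249  0.099  2.242  0.939  0.363 -1.21 ]
```

```bash
python3 -m handwheel '[[[0.29,-0.03,-0.2,-0.9,0.4,7.3,255],[0.57,-0.01,-0.41,-1.9,0.8,14.6,255],[0.84,0.05,-0.62,-2.8,1.2,21.9,255],[1.09,0.15,-0.83,-3.7,1.7,29.2,255],[1.33,0.29,-1.05,-4.7,2.1,36.4,255],[1.33,0.29,-1.05,-4.7,2.1,36.4,255],[1.33,0.29,-1.05,-4.7,2.1,36.4,255],[1.33,0.29,-1.05,-4.7,2.1,36.4,255]]]' 100
python3 s.py; python3 f.py t4 6
```

```text
clock: 14.68
ee_pos: [474.2, 326.3, 140.3]
tool_rot: [0.676, -0.675, -0.209, 0.21]
ft_force: [-0.5, 0.9, -3.2]
opening: 38.0
tilt 0.1 lean toward [ 0. -0.  1.] mouth [474.1 326.3  73.3]
[[ 0.82 -0.   -0.57]
 [ 0.57  0.    0.82]
 [-0.   -1.    0.  ]]
upright turn [-0.1 -0.1 -0.1]
mouth err in tool units [ 0.08 -0.07 -0.02]
[ 0.02 -0.01 -0.  ] [-0. -0. -0.]
[ 0.03 -0.03 -0.01] [-0. -0. -0.]
[ 0.05 -0.04 -0.01] [-0.  -0.  -0.1]
[ 0.06 -0.05 -0.01] [-0.1 -0.1 -0.1]
[ 0.08 -0.07 -0.02] [-0.1 -0.1 -0.1]
14.675 [474.2 326.3 140.3] [ 0.6757 -0.6752 -0.2086  0.2099] [-0.5   0.87 -3.24] [0.027 0.028 0.011] 37.97865526805551 [ 4.080e-01  3.790e-01  1.598e+00  1.000e-03  1.166e+00 -1.930e-01]
14.675 [474.2 326.3 140.3] [ 0.6757 -0.6752 -0.2086  0.2099] [-0.5   0.87 -3.24] [0.027 0.028 0.011] 37.97865526805551 [ 4.080e-01  3.790e-01  1.598e+00  1.000e-03  1.166e+00 -1.930e-01]
F [ 0.18 -0.   -4.4 ] [0.37 0.41 0.57]
```

View pics/t4.png

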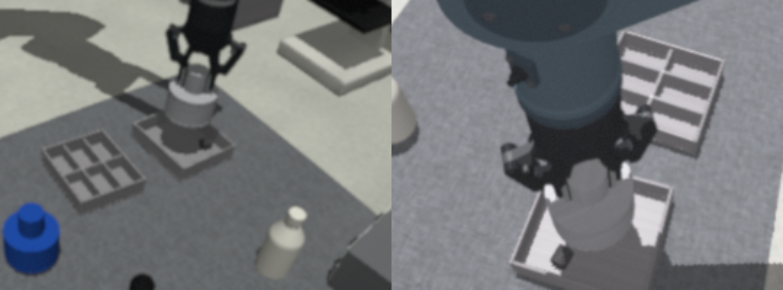

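```bash
python3 -m handwheel '[[[0,0.04,-0.46,10,0,0,255],[0,0.16,-0.92,20,0,0,255],[0,0.36,-1.34,30,0,0,255],[0,0.63,-1.72,40,0,0,255],[0,0.89,-1.99,48,0,0,255],[0,0.89,-1.99,48,0,0,255],[0,0.89,-1.99,48,0,0,255],[0,0.89,-1.99,48,0,0,255]]]' 100
python3 s.py; python3 f.py t5
```

```text
clock: 16.27
ee_pos: [503.2, 287.0, 119.4]
tool_rot: [0.891, -0.343, -0.107, 0.277]
ft_force: [-0.2, 1.7, -4.5]
opening: 38.1
tilt 47.9 lean toward [ 0.42 -0.61  0.67] mouth [475.1 327.9  74.5]
[[ 0.82 -0.42 -0.38]
 [ 0.57  0.61  0.55]
 [ 0.   -0.67  0.74]]
upright turn [-47.9   0.1   0. ]
mouth err in tool units [ 0.01 -0.05 -0.02]
[0.   0.03 0.44] [-9.6  0.   0. ]
[0.   0.13 0.87] [-19.2   0.    0. ]
[0.01 0.3  1.28] [-28.7   0.    0. ]
[0.01 0.53 1.65] [-38.3   0.1   0. ]
[0.01 0.83 1.97] [-47.9   0.1   0. ]
16.275 [503.2 287.  119.4] [ 0.8911 -0.343  -0.107   0.2772] [-0.24  1.67 -4.47] [-0.772 -0.569 -0.031] 38.11298838912883 [-0.062  0.658  1.505  0.623  1.576 -0.86 ]
16.275 [503.2 287.  119.4] [ 0.8911 -0.343  -0.107   0.2772] [-0.24  1.67 -4.47] [-0.772 -0.569 -0.031] 38.11298838912883 [-0.062  0.658  1.505  0.623  1.576 -0.86 ]
F [-0.23  0.47 -3.77] [0.2  0.04 0.1 ]
```

View pics/t5.png

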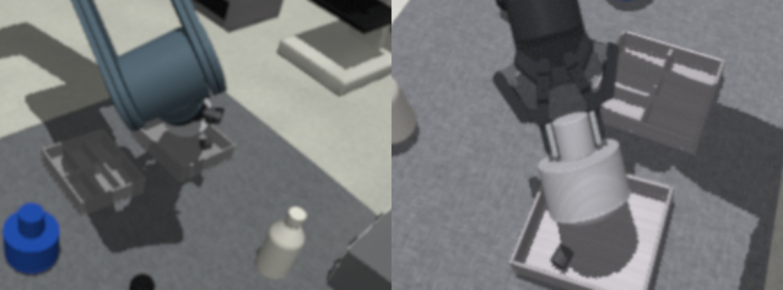

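```bash
python3 -m handwheel '[[[0,0.04,0.46,-10,0,0,255],[0,0.16,0.92,-20,0,0,255],[0,0.36,1.34,-30,0,0,255],[0,0.63,1.72,-40,0,0,255],[0,0.96,2.05,-50,0,0,255],[0,1.34,2.32,-60,0,0,255],[0,1.76,2.52,-70,0,0,255],[0,2.21,2.64,-80,0,0,255],[0,2.68,2.68,-90,0,0,255],[0,2.96,2.66,-96,0,0,255]]]' 100
python3 -m handwheel '[[[0,0,0,0,0,0,255],[0,0,0,0,0,0,255]]]' 100
python3 s.py; python3 f.py t6
```

```text
clock: 17.62
ee_pos: [444.3, 370.2, 117.7]
tool_rot: [-0.342, 0.891, 0.277, -0.107]
ft_force: [0.0, 0.0, -4.7]
opening: 37.9
clock: 17.88
ee_pos: [447.1, 368.3, 119.0]
tool_rot: [-0.344, 0.891, 0.276, -0.107]
ft_force: [0.8, -0.1, -3.4]
opening: 37.9
tilt 47.8 lean toward [-0.42  0.61  0.67] mouth [475.1 327.3  74. ]
[[ 0.82  0.42 -0.38]
 [ 0.57 -0.61  0.55]
 [-0.   -0.67 -0.74]]
upright turn [47.8 -0.  -0. ]
mouth err in tool units [ 0.02 -0.01 -0.05]
[ 0.    0.04 -0.46] [ 9.6 -0.  -0. ]
[ 0.01  0.15 -0.9 ] [19.1 -0.  -0. ]
[ 0.01  0.33 -1.32] [28.7 -0.  -0. ]
[ 0.02  0.57 -1.7 ] [38.2 -0.  -0. ]
[ 0.02  0.87 -2.04] [47.8 -0.  -0. ]
17.875 [447.1 368.3 119. ] [-0.344   0.8911  0.2761 -0.1068] [ 0.8  -0.12 -3.4 ] [ 0.753  0.525 -0.007] 37.88418132700109 [ 0.929  0.659  1.503 -0.793  1.393  0.645]
17.875 [447.1 368.3 119. ] [-0.344   0.8911  0.2761 -0.1068] [ 0.8  -0.12 -3.4 ] [ 0.753  0.525 -0.007] 37.88418132700109 [ 0.929  0.659  1.503 -0.793  1.393  0.645]
F [ 0.43  0.13 -3.33] [0.32 0.07 0.23]
```

View pics/t6.png

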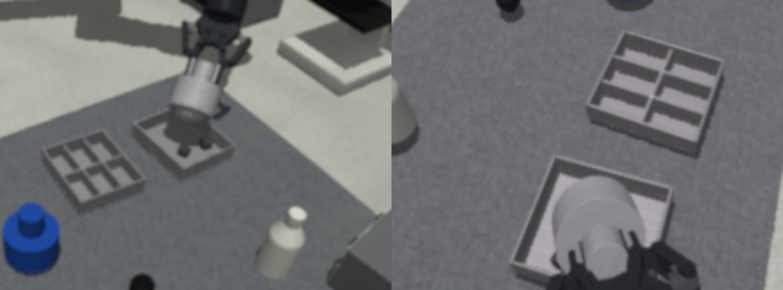

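Two stubs now show in the tray in the scene crop, at (183,152) and (206,143). Next I bring the jar upright and weigh it.

```bash
python3 -m handwheel '[[[0,0.04,-0.46,9.6,0,0,255],[0,0.15,-0.9,19.1,0,0,255],[0,0.33,-1.32,28.7,0,0,255],[0,0.58,-1.7,38.2,0,0,255],[0,0.87,-2,47.8,0,0,255],[0,0.5,-2,47.8,0,0,255],[0,-0.4,-2,47.8,0,0,255],[0,-0.9,-2,47.8,0,0,255],[0,-0.9,-2,47.8,0,0,255],[0,-0.9,-2,47.8,0,0,255]]]' 100
python3 f.py t7 8; python3 s.py
python3 -c "
from h import *
for n in ['scene','side']:
    p=bot.read_camera(n)
    for m in bot.masks_of('stub1',p): print(n,m['conf'],m['rect'],m['region'].sum(), at_z(p,((m['rect'][0]+m['rect'][2])/2,(m['rect'][1]+m['rect'][3])/2),14).round())
"
```

```text
clock: 19.23
ee_pos: [455.7, 355.0, 170.0]
tool_rot: [-0.674, 0.676, 0.21, -0.211]
ft_force: [-0.7, -0.3, -3.5]
opening: 37.9
19.225 [455.7 355.  170. ] [-0.6739  0.6763  0.2098 -0.2107] [-0.67 -0.29 -3.48] [-0.021 -0.02  -0.014] 37.865913571000895 [ 0.471  0.356  1.554 -0.003  1.234 -0.132]
F [-0.09 -0.05 -4.  ] [0.54 0.6  0.49]
tilt 0.2 lean toward [0. 0. 1.] mouth [456.8 353.9 103.3]
[[ 0.82 -0.   -0.57]
 [ 0.57 -0.    0.82]
 [-0.   -1.   -0.  ]]
upright turn [ 0.1 -0.1 -0.1]
mouth err in tool units [ 0.03  1.13 -1.32]
[ 0.    0.23 -0.27] [ 0. -0. -0.]
[ 0.01  0.45 -0.53] [ 0.1 -0.  -0. ]
[ 0.01  0.68 -0.8 ] [ 0.1 -0.  -0.1]
[ 0.02  0.91 -1.06] [ 0.1 -0.1 -0.1]
[ 0.02  1.13 -1.33] [ 0.1 -0.1 -0.1]
20.025 [456.8 354.1 170.3] [-0.6745  0.6764  0.209  -0.2096] [-0.21 -0.21 -4.42] [ 0.021 -0.008 -0.001] 37.955956984747765 [ 0.468  0.356  1.554 -0.003  1.234 -0.132]
scene 0.57 [371.0, 163.9, 375.0, 171.2] 59 [507. 295.  14.]
scene 0.47 [389.6, 157.2, 396.8, 160.1] 46 [506. 369.  14.]
```

View pics/t7.png

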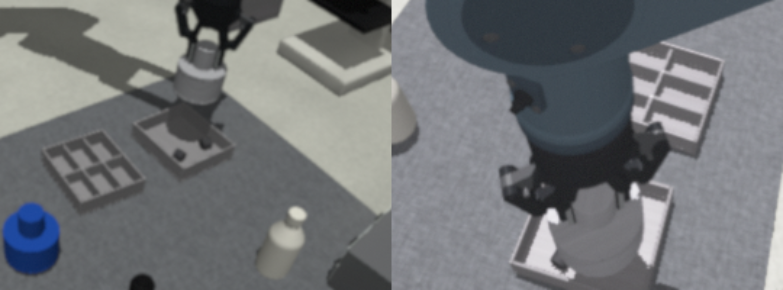

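```bash
python3 -c "
from h import *
to((439,-102.4,180),-13)"
```

```text
[-10.91  -0.34 -14.66] [ 0.2 47.4 -0. ]
```

```bash
python3 -m handwheel '[[[-0.2,-0.2,-0.2,0,0.8,0,255],[-0.6,-0.4,-0.8,0,2.5,0,255],[-1.2,-0.4,-1.6,0,5,0,255],[-1.9,-0.4,-2.5,0,8,0,255],[-2.8,-0.4,-3.7,0,12,0,255],[-3.7,-0.4,-4.9,0,16,0,255],[-4.6,-0.4,-6.2,0,20,0,255],[-5.5,-0.4,-7.4,0,24,0,255],[-6.4,-0.4,-8.6,0,28,0,255],[-7.1,-0.4,-9.5,0,31,0,255]]]' 100
python3 -c "
from h import *
to((439,-102.4,180),-13)"
```

```text
clock: 21.48
ee_pos: [444.1, 55.5, 181.7]
tool_rot: [-0.706, 0.708, 0.02, -0.019]
ft_force: [-0.6, 0.5, -3.8]
opening: 38.3
[-0.56  0.09 -6.29] [ 0.2 16.2  0.1]
```

```bash
python3 -m handwheel '[[[0,0,-0.9,0,2.3,0,255],[-0.1,0,-2,0,5.2,0,255],[-0.2,0,-3.2,0,8.2,0,255],[-0.35,0,-4.3,0,11,0,255],[-0.45,0,-5.2,0,13.4,0,255],[-0.5,0,-5.9,0,15.2,0,255],[-0.55,0,-6.2,0.2,16,0,255],[-0.56,0,-6.29,0.2,16.2,0,255],[-0.56,0,-6.29,0.2,16.2,0,255],[-0.56,0,-6.29,0.2,16.2,0,255]]]' 100
python3 s.py
python3 -c "
from h import *
to((439,-102.4,69),-13)
F=[]
for n in ['scene','side','wrist']:
    p=bot.read_camera(n); cv2.imwrite(f'pics/b_{n}.png',p['image']);
    for t in ['stub1']:
      for m in bot.masks_of(t,p): print(n,m['conf'],m['rect'],m['region'].sum(), at_z(p,((m['rect'][0]+m['rect'][2])/2,(m['rect'][1]+m['rect'][3])/2),14).round())
    F.append(bot.get_obs()['ft_force'])
print(np.mean(F,0))
a=cv2.imread('pics/b_scene.png')[110:200,320:440];cv2.imwrite('pics/b_tray.png',np.hstack([cv2.resize(a,(400,300)),cv2.resize(cv2.imread('pics/b_side.png')[320:420,160:300],(400,300))]))
"
```

```text
clock: 22.72
ee_pos: [440.1, -99.3, 181.5]
tool_rot: [0.703, -0.702, 0.078, -0.078]
ft_force: [-0.8, -0.2, -3.9]
opening: 37.6
tilt 0.1 lean toward [-0. -0.  1.] mouth [440.1 -99.2 114.5]
[[ 0.98  0.    0.22]
 [-0.22  0.    0.98]
 [-0.   -1.    0.  ]]
upright turn [ -0.1 -47.2   0. ]
mouth err in tool units [-2.35  1.59 16.95]
[-0.47  0.32  3.39] [-0.  -9.4  0. ]
[-0.94  0.64  6.78] [ -0.  -18.9   0. ]
[-1.41  0.96 10.17] [ -0.  -28.3   0. ]
[-1.88  1.28 13.56] [ -0.  -37.8   0. ]
[-2.35  1.59 16.95] [ -0.1 -47.2   0. ]
22.725 [440.1 -99.3 181.5] [ 0.7031 -0.7025  0.0782 -0.0782] [-0.76 -0.24 -3.92] [-0.014  0.017  0.034] 37.56133687913565 [-4.710e-01  1.230e-01  1.834e+00  1.000e-03  1.185e+00 -2.490e-01]
[-0.02  4.5  -0.14] [-0.   0.3 -0. ]
scene 0.43 [372.0, 163.0, 378.7, 173.8] 50 [513. 298.  14.]
side 0.46 [226.9, 349.7, 235.6, 363.2] 118 [503. 295.  14.]
side 0.46 [204.9, 388.4, 226.6, 405.6] 195 [504. 365.  14.]
[-0.55144902 -0.36005609 -3.25199625]
```

View pics/b_tray.png

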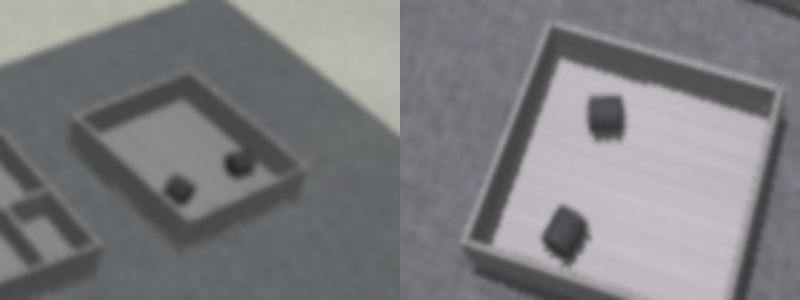

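View pics/b_wrist.png

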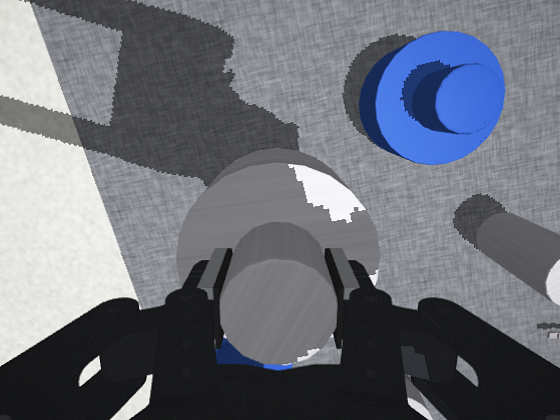

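View pics/b_scene.png

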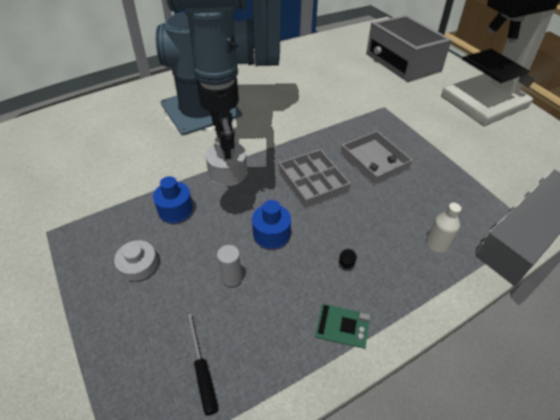

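```bash
python3 -m handwheel '[[[0,0.4,0,0,0,0,255],[0,1.2,-0.1,0,0,0,255],[0,2.1,-0.14,0,0,0,255],[0,3,-0.14,0,0,0,255],[0,3.7,-0.14,0,0,0,255],[0,4.2,-0.14,0,0,0,255],[0,4.4,-0.14,0,0,0,255],[0,4.45,-0.14,0,0,0,255],[0,4.48,-0.14,0,0,0,255],[0,4.48,-0.14,0,0,0,255]]]' 100
python3 f.py x1 2
```

```text
clock: 24.28
ee_pos: [439.7, -103.4, 70.0]
tool_rot: [0.703, -0.703, 0.078, -0.079]
ft_force: [-0.3, 0.1, -4.4]
opening: 37.9
24.275 [ 439.7 -103.4   70. ] [ 0.7028 -0.7026  0.0782 -0.0789] [-0.32  0.09 -4.35] [-0.051  0.006  0.01 ] 37.850283973688306 [-4.790e-01  2.690e-01  1.975e+00  1.000e-03  8.970e-01 -2.570e-01]
F [ 0.06 -0.66 -3.73] [0.56 0.52 0.26]
```

```bash
python3 -m handwheel '[[[0,0.03,0,0,0,0,255],[0,0.06,0,0,0,0,255],[0,0.09,0,0,0,0,255],[0,0.09,0,0,0,0,255]]]' 100
python3 f.py x2 2
```

```text
clock: 24.98
ee_pos: [439.3, -103.3, 67.8]
tool_rot: [0.703, -0.703, 0.078, -0.079]
ft_force: [-2.6, 1.4, 5.5]
opening: 38.0
24.975 [ 439.3 -103.3   67.8] [ 0.7029 -0.7025  0.0785 -0.0786] [-2.59  1.36  5.5 ] [0.121 0.432 0.008] 37.992556091728204 [-4.790e-01  2.730e-01  1.977e+00  1.000e-03  8.920e-01 -2.570e-01]
F [-3.16  1.01  5.63] [0.28 0.41 0.29]
```

Contact with the bench (+5.6 N). I release slowly and then retreat straight up.

```bash
python3 -m handwheel '[[[0,0,0,0,0,0,130],[0,0,0,0,0,0,120],[0,0,0,0,0,0,100],[0,0,0,0,0,0,70],[0,0,0,0,0,0,30],[0,0,0,0,0,0,0],[0,0,0,0,0,0,0],[0,0,0,0,0,0,0]]]' 30
python3 f.py x3 1
python3 -m handwheel '[[[0,-0.3,0,0,0,0,0],[0,-1,0,0,0,0,0],[0,-2,0,0,0,0,0],[0,-3.5,0,0,0,0,0],[0,-5,0,0,0,0,0],[0,-6,0,0,0,0,0],[0,-6,0,0,0,0,0]]]'
python3 w.py x4; python3 b.py|grep -E 'jar|tray'
python3 -c "
from h import *
p=bot.read_camera('side'); cv2.imwrite('pics/x5.png',p['image'])
for i in range(2):
  for m in bot.masks_of('stub1',p): print(m['conf'],m['rect'])"
```

```text
clock: 26.18
ee_pos: [439.4, -103.3, 67.3]
tool_rot: [0.703, -0.703, 0.079, -0.079]
ft_force: [-0.3, -0.7, 0.1]
opening: 85.4
26.175 [ 439.4 -103.3   67.3] [ 0.7029 -0.7025  0.0785 -0.0786] [-0.31 -0.65  0.09] [ 0.014 -0.016 -0.006] 85.36582070767133 [-4.790e-01  2.740e-01  1.978e+00  1.000e-03  8.900e-01 -2.570e-01]
F [-0.41 -0.03  0.18] [0.29 0.44 0.29]
clock: 27.15
ee_pos: [440.6, -103.9, 219.7]
tool_rot: [-0.702, 0.703, -0.077, 0.08]
ft_force: [-0.5, 0.1, -1.0]
opening: 85.2
27.15 [ 440.6 -103.9  219.7] [-0.7023  0.7032 -0.0768  0.0803] [-0.48  0.11 -1.02] [ 0.02  -0.076 -0.033] 85.1893946470852 [-4.790e-01  8.700e-02  1.776e+00  1.000e-03  1.274e+00 -2.570e-01]
0.95 [225. 129. 331. 238.]
0.7 [348.  33. 472. 150.]
0.64 [193. 259. 291. 365.]
[[273. 197.]
 [274. 185.]]
jar [ 438.4 -101.3   -4.6] [-1.3 -0.2 -0.6 -1.4 -2.3  3.5  0.3 -2.4]
0.69 [207.8, 386.3, 226.9, 406.2]
0.69 [207.8, 386.3, 226.9, 406.2]
```

View pics/x4.png

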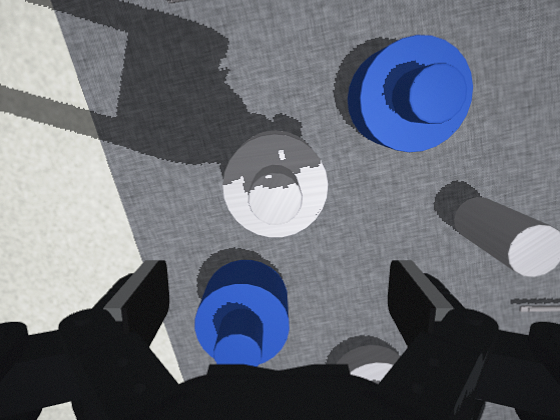

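View pics/x5.png

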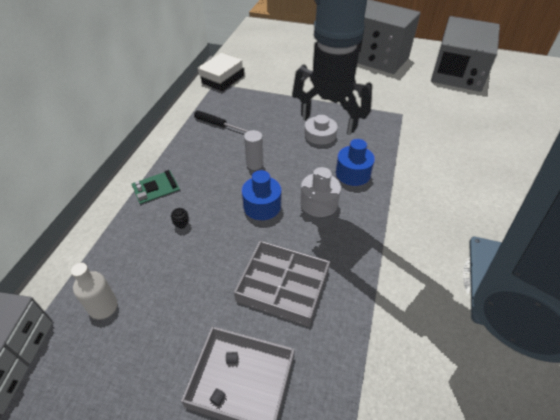

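The pictures show the jar standing upright at its old place (side view 320,195). Both stubs lie in the plain tray (side view 232,358 and 217,397), and the gripper is clear of everything.

```bash
python3 -c "
from h import *
print(bot.job_done())"
```

```text
the job is handed in; nothing more can be done
None
```

The job is done and handed in at about 27.5 s: both stubs lie in the plain tray and the jar stands mouth-down back where it was. I gripped the jar by its foot, lifted it straight up and carried it over the tray. There I rocked it about 35–48° in two crossed directions without touching the tray, then took it back and released it.

**What the last checks showed:**
- **Weight:** the jar read 5.1 N at first, 4.4 N after the first direction and 4.0 N after the second. That matches two stubs lost, with about 0.5 N of noise on each reading. I did not rock it again to confirm it had stopped getting lighter.
- **Stubs:** both showed lying in the tray in the scene and side pictures taken during the return. The last side picture showed both again, but the network reported only one of them.
- **Jar position:** it stands at (438, -101), where the same fit gave (437, -99) before, so within about 3 mm. That fit put its height 4.6 mm too low, against 1.5 mm too low before.
- **Hand-over state:** the gripper was open and clear, with the TCP about 220 mm above the bench. The blue jars looked untouched.

**What disagreed:** in the first rocking direction the second side reached only about 37° instead of 48°, near a joint limit, and the mouth drifted about 32 mm. It stayed over the tray.

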